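# Build a water bath: trivet, sauce pail and lid stacked in the wide pan

### The arm

A 6-joint arm with a two-finger parallel gripper is mounted at the origin on a cart in front of the work surface, level with it; the furniture and walls round the work are solid. World frame = base frame: x ahead of the robot, y to its left, z up, the work surface at z = 0. Lengths are in m, angles in rad, forces in N, time in s.
With the tool pointing down it reaches from about 0.225 to 0.725 m from the base axis. Payload 3.1 kg.
Tool frame: the origin (TCP) lies at the very end of the fingers, on their centre line; the grasp point (between the pads) lies 19 mm behind it; z points along the fingers, y is the line along which they close (so a half turn about z gives the same grasp; the last joint's range is limited). The gripper opens to 85 mm and grips with 20 to 120 N. Pads are 22 mm wide; open, the fingers measure 114 mm over their backs; the gripper's body (76 mm by 85 mm) begins 54 mm behind the grasp point. The pads swing forward as they close: fully open they stand 13 mm farther back than shut.
Start: joints at [1.05, 0.048, 0.099, 1.622, 0, 1.443], TCP at [0.201, 0.485, 0.206] pointing down, gripper open.
Joint ranges: [-2.91, 2.91], [-0.99, 1.94], [-1.21, 1.42], [-2.12, 2.29], [-1.49, 1.47], [-3.14, 3.14]. Speed limits (rad/s): [2.79, 2.79, 3.14, 3.14, 3.14, 3.14].

### API

Orientations are given as a rotation vector (axis times angle).
In Python, from workcell import status, eyes, close_job gives the robot as it stands.
- The arm moves only by the shell command python3 -m handwheel 'ROWS' [FORCE]. ROWS is a JSON object of lists of equal length, an entry for each row: "claw": the opening, from 0 (shut) to 1 (fully open); "linear": the shift along the world's x, y, z in cm, a list of three; "roll": the turn about the world's z in degrees. In form: {"claw": [claw, ...], "linear": [[x, y, z], ...], "roll": [roll, ...]}. A call has 1 to 10 rows; each row is the pose to reach, as a shift and turn from the pose commanded when the call began; what a row does not reach only later rows make up. A row lasts 1/10 s, in which the tool goes at most 50 mm and 8.59 degrees, less where a joint would pass 70% of its speed; a pose out of reach is approached as far as the arm can. A call with a gripper value outside its range is refused whole. The fingers move at their own pace and stop on an object; FORCE is the grip in N (left out, the last holds). Time passes only in rows, so rows that repeat a pose let the fingers close. It gives the time, the measured TCP pose, the force, the opening and the grip force at its end, in the units of the state.
- status.get_state(): the state, without advancing time (a new reading comes with each control period).
- eyes.snapshot(name): name is "scene" or "top"; returns a dict with "frame" (480x640x3 uint8, blue, green, red), "range_z" (480x640 float32, m along the optical axis (not along the pixel's ray), 0 where there is no reading), "vfov" (degrees; the focal length in pixels is half the picture's height over the tangent of half this angle, whatever the lens; pixels are square), "cx", "cy" (the principal point, pixels), "R" (3x3) and "t" (3): a world point X has camera coordinates R X + t. Camera axes: x right, y down, z forward; pixel columns grow to the right and rows downward; lengths in m; the calibration is good to about 2 mm. A picture is of the moment at which its call begins.
- close_job(): hands the job in; it is judged then, once.
The state is a dict: "time_s": time; "joint_pos": joint angles; "qd": joint speeds; "tau": joint torques, N m; "eef_pos": TCP position; "orientation": TCP orientation; "wrist_force": force on the tool from outside, world axes, zero at the start; "wrist_torque": the same for the moment, N m; "grip_width": opening from 0.0 (shut) to 1.0 (fully open); "grasp_force": force on a finger pad.
Only numpy, scipy, OpenCV 4.12 (cv2) and the standard library are available. Lean on these libraries where they do the work, as an engineer would, in place of code of your own. Each camera call takes 0.05 s, during which the arm holds its last target. There are 200 camera calls.

### The job

Set up the water bath that keeps the sauce warm: stack the trivet, the sauce pail and the lid that leans in the loaf tin into the wide pan, in the order that makes it work and stand firm, so that the pail stands level in the middle on the trivet, clear of the pan's floor, and its mouth is fully covered by the level lid. Keep the pail upright, set each thing down gently instead of dropping it, and leave the wide pan and the loaf tin where they stand.

Things in the scene. Friction and masses are not known exactly. Their poses are not given: they have to be found in the camera images.
- wide_pan: Wide dark frying pan without a handle, standing on the hob's bars (their tops are at z = 0.0665). 226 mm across the rim, 57 mm high; flat round floor 128 mm across, 5 mm above its underside; the wall flares out to the rim. Loose, 0.9 kg. Origin: centre of its underside, z up. (A tall oven stands left of the hob, beyond y = 0.39, x = 0.40.)
- trivet: Plain aluminium trivet lying flat on the bars: a ring of 112 mm outer and 94 mm inner diameter, 20 mm high, with one straight bar across its middle, 10 mm thick, from 2 to 18 mm above the underside, open on both sides of it (two half-moon openings, 42 mm deep). 0.22 kg. Origin: centre of the underside; x along the bar, z up. Grip the bar at its middle.
- pail: Plain pale grey open pail standing upright on the bars, 153 mm high, 150 mm across its rim, foot 124 mm across; thin wall (about 5 mm at the rim) that widens upward by 5 degrees. About 0.3 to 0.5 kg. Origin: centre of the underside, z up. It can be lifted by its rim, one finger inside and one outside.
- lid: Round steel pot lid, 162 mm across, flat below, slightly domed above (12 mm high at the knob), with a black knob of 29 mm diameter in the middle that stands from 12 to 35 mm above the underside. 0.22 kg. Origin: centre of the underside; z along the knob, away from the lid. It starts leaning at about 32 degrees inside the loaf tin.
- loaf_tin: Empty oblong steel loaf tin, 260 x 118 mm over its narrow flange, 68 mm high, standing on the bars; inside 246 x 104 mm, floor 3 mm thick. Origin: centre of the underside; x along its length, z up. The lid leans in it: its lower edge stands in the corner of floor and -y wall, its upper part rests on the +y flange and sticks out over it. Loose, 0.6 kg. Leave it.

How it is judged:
By the outcome, as a careful person would: the job done as asked, in the order asked, and still so for the second after the job is handed in, with the robot touching nothing.
It also fails if it takes over 70 s, if anything falls off the work surface, if the arm or the gripper's body presses on something with over 40 N, if the wrist force passes 120 N, or if a joint passes its speed limit or range.

## Working session

There is one attempt and no reset: what is moved stays moved. The work goes in short steps, Python scripts to look and compute and a shell command to move; the robot and the scene stay as the last step left them, time stands still between calls to the robot, and variables do not carry over. Pictures are saved under pics/ and viewed, at most 10 in all, crops included, and the job is handed in when it is done.

```bash
mkdir -p pics; cat > h.py <<'E'
import numpy as np, cv2
from workcell import status, eyes
def snap(n,fn=None):
    s=eyes.snapshot(n)
    if fn: cv2.imwrite('pics/'+fn,s['frame'])
    np.savez('/tmp/%s.npz'%n,**s)
    return s
def cloud(s):
    f=240/np.tan(np.radians(float(s['vfov']))/2); z=s['range_z']
    v,u=np.mgrid[:480,:640]
    c=np.stack([(u-s['cx'])/f*z,(v-s['cy'])/f*z,z],-1)
    P=(c-s['t'])@s['R']; P[z==0]=np.nan
    return P
E
python3 - <<'E'
from h import *
for n in('scene','top'):
    s=snap(n,n+'0.png'); print(n,s['vfov'],s['cx'],s['cy'],(-s['R'].T@s['t']).round(3),s['R'].round(3).tolist())
print(status.get_state())
E
```

```text
scene 43.94056790537358 313.306366710936 232.4800235063908 [0.11  0.337 0.872] [[-0.618, -0.786, 0.012], [-0.615, 0.474, -0.631], [0.49, -0.397, -0.776]]
top 45.05342844363611 319.09025488016954 242.77354163077726 [ 0.426 -0.044  1.025] [[0.019, -1.0, -0.005], [-0.984, -0.018, -0.175], [0.175, 0.008, -0.985]]
{'time_s': 0.1, 'joint_pos': array([1.05019191e+00, 4.86716114e-02, 9.77143198e-02, 1.62204157e+00,
       2.13896624e-05, 1.44300344e+00]), 'qd': array([ 1.31909061e-03, -1.17662851e-03,  4.47292802e-03,  7.90664892e-04,
       -6.81480817e-05, -1.64038303e-03]), 'tau': array([ 2.05267308e-03, -3.39852655e+01,  3.20935285e+01,  1.58504391e-02,
       -1.22179295e-04, -9.68650824e-06]), 'eef_pos': array([0.2006452 , 0.48445622, 0.20521681]), 'orientation': array([-0.6129264 , -3.08048368,  0.00326806]), 'wrist_force': array([ 0.57649827, -0.13561683,  0.17603029]), 'wrist_torque': array([0.01549088, 0.01527743, 0.034382  ]), 'grasp_force': 0.0, 'grip_width': 0.9990212887267441}
```

View pics/top0.png

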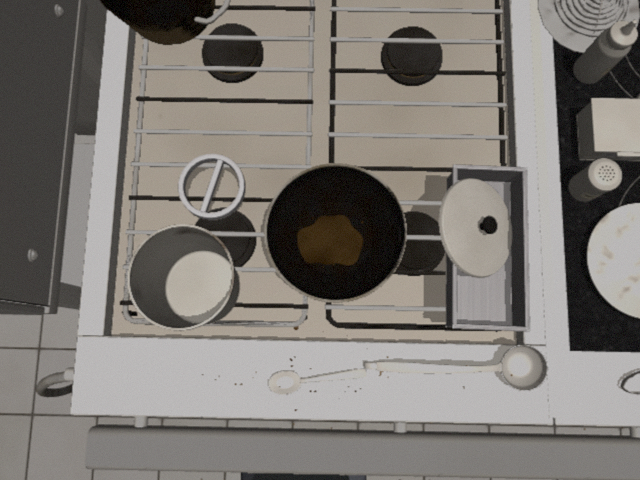

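View pics/scene0.png

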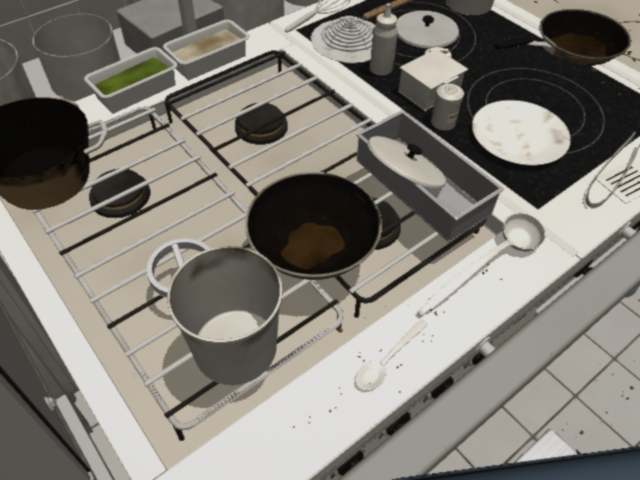

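Top view (up = +x, left = +y): trivet at about (212,187), pail rim centre (182,277), pan centre (336,232), loaf tin (487,247), lid with knob at (488,225). The scene view confirms this: pail (225,310) in front of the trivet (178,265), lid knob at (413,152). Next I measure from the depth clouds of both views.

```bash
cat > m.py <<'E'
from h import *
def circ(p):
    from scipy.optimize import least_squares
    c0=np.r_[p.mean(0),.07]
    r=least_squares(lambda q:np.hypot(*(p-q[:2]).T)-q[2],c0,loss='soft_l1',f_scale=.002)
    return r.x.round(4), len(p)
def near(P,c,r,z0,z1):
    Q=P.reshape(-1,3); Q=Q[~np.isnan(Q[:,0])]
    return Q[(np.hypot(Q[:,0]-c[0],Q[:,1]-c[1])<r)&(Q[:,2]>z0)&(Q[:,2]<z1)]
E
python3 - <<'E'
from m import *
for n in('scene','top'):
    P=cloud(dict(np.load('/tmp/%s.npz'%n)))
    if n=='top':
        for nm,u,v in(('triv',212,187),('pail',182,277),('pan',336,232),('knob',488,225),('tinL',452,170),('tin',525,325),('lidlow',505,250),('lidhi',445,225),('tinend',526,170)):print(nm,P[v,u].round(3))
        T=P[187,212,:2]; 
    for nm,c,r,z0,z1 in(('triv',T,.08,.08,.092),('pail',P[277,182,:2] if n=='top' else (.374,.21),.12,.212,.225),('pan',(.43,-.06),.14,.118,.128)):
        Q=near(P,c,r,z0,z1); 
        if len(Q)>10: print(n,nm,circ(Q[:,:2]),np.median(Q[:,2]),np.ptp(Q,axis=0).round(3),((Q.max(0)+Q.min(0))/2).round(4))
E
```

```text
Traceback (most recent call last):
NameError: name 'T' is not defined
```

```bash
cat > a.py <<'E'
from m import *
for n in('top','scene'):
    P=cloud(dict(np.load('/tmp/%s.npz'%n)))
    if n=='top':
        for nm,u,v in(('triv',212,187),('pail',182,277),('pan',336,232),('knob',488,225),('tinL',452,170),('tin',525,325),('lidlow',505,250),('lidhi',445,225),('tinend',526,170)):print(nm,P[v,u].round(3))
        T=P[187,212,:2]; A=P[277,182,:2]; B=P[232,336,:2]
    for nm,c,r,z0,z1 in(('triv',T,.08,.08,.092),('pail',A,.12,.21,.23),('pan',B,.14,.116,.13)):
        Q=near(P,c,r,z0,z1); 
        if len(Q)>10: print(n,nm,circ(Q[:,:2]),np.median(Q[:,2]).round(4),np.ptp(Q,axis=0).round(3),((Q.max(0)+Q.min(0))/2).round(4))
E
python3 a.py
```

```text
triv [0.685 0.145 0.086]
pail [0.534 0.19  0.068]
pan [ 0.614 -0.065  0.073]
knob [ 0.615 -0.298  0.145]
tinL [ 0.727 -0.262  0.067]
tin [ 0.463 -0.353  0.134]
lidlow [ 0.586 -0.342  0.086]
lidhi [ 0.611 -0.229  0.157]
tinend [ 0.707 -0.364  0.138]
top triv (array([0.6875, 0.1457, 0.0496]), 1440) 0.0863 [0.111 0.11  0.012] [0.6877 0.1461 0.086 ]
top pail (array([0.5183, 0.1545, 0.0726]), 1227) 0.2189 [0.149 0.15  0.015] [0.519  0.155  0.2174]
top pan (array([ 0.6058, -0.0624,  0.1098]), 1820) 0.1221 [0.226 0.226 0.013] [ 0.606  -0.062   0.1224]
scene triv (array([0.6825, 0.1475, 0.0514]), 767) 0.0845 [0.091 0.111 0.011] [0.699  0.1468 0.0854]
scene pail (array([0.5157, 0.1557, 0.0728]), 1500) 0.217 [0.15  0.15  0.012] [0.5167 0.1551 0.2162]
scene pan (array([ 0.6038, -0.0617,  0.1102]), 1318) 0.1211 [0.227 0.227 0.01 ] [ 0.6046 -0.0628  0.1212]
```

```bash
cat > b.py <<'E'
from m import *
from scipy.spatial.transform import Rotation as Ro
for n in('top','scene'):
    P=cloud(dict(np.load('/tmp/%s.npz'%n)))
    Q=near(P,(.687,.146),.040,.078,.092); C=Q[:,:2]-Q[:,:2].mean(0)
    d=np.linalg.svd(C,full_matrices=0)[2][0]; print(n,'bar',len(Q),np.degrees(np.arctan2(d[1],d[0]))%180,Q.mean(0).round(4), np.median(Q[:,2]).round(4))
    # lid: RANSAC-ish plane then knob = points well above the plane
    Q=near(P,(.61,-.29),.10,.085,.20)
    m=np.abs(Q[:,2]-(.086+(Q[:,1]+.342)*.628))<.02; L=Q[m]
    for _ in range(15):
        c=L.mean(0); nn=np.linalg.svd(L-c,full_matrices=0)[2][2]; nn*=np.sign(nn[2])
        h=(Q-c)@nn; L=Q[np.abs(h)<.005]
    K=Q[(h>.012)&(h<.035)&(np.linalg.norm(Q-c,axis=1)<.05)]; hk=(K-c)@nn
    top=K[hk>np.percentile(hk,90)-.004]
    print(n,'lid c',c.round(4),'n',nn.round(3),'tilt',np.degrees(np.arccos(nn[2])).round(1),len(L),'knobtop',((top.max(0)+top.min(0))/2).round(4),top.mean(0).round(4),hk.max().round(4),np.ptp(top,axis=0).round(3))
R=Ro.from_rotvec(status.get_state()['orientation']).as_matrix();print(R.round(3),np.degrees(np.arctan2(R[1,1],R[0,1])))
E
python3 b.py
```

```text
top bar 308 164.4328073434304 [0.6871 0.1459 0.0844] 0.0846
top lid c [ 0.6166 -0.283   0.1258] n [-0.016 -0.522  0.853] tilt 31.5 5095 knobtop [ 0.6171 -0.3041  0.1408] [ 0.6173 -0.304   0.1421] 0.0287 [0.027 0.024 0.018]
scene bar 116 163.6287478145837 [0.7049 0.1417 0.0832] 0.0831
scene lid c [ 0.6099 -0.2774  0.1279] n [-0.025 -0.499  0.867] tilt 29.9 1941 knobtop [ 0.6148 -0.3021  0.1406] [ 0.6135 -0.3008  0.1422] 0.0272 [0.027 0.024 0.012]
[[-0.924  0.383 -0.001]
 [ 0.383  0.924 -0.002]
 [ 0.    -0.002 -1.   ]] 67.49357448153377
```

```bash
python3 -m handwheel '{"claw":[1,1],"linear":[[0,0,5],[0,0,9]],"roll":[0,0]}' 30
```

```text
time_s: 0.3
eef_pos: [0.1995, 0.4824, 0.2927]
orientation: [-0.612, -3.078, 0.015]
wrist_force: [0.6, 0.3, 1.6]
grip_width: 0.999
grasp_force: 0.0
```

```bash
python3 -m handwheel '{"claw":[0.45,0.45,0.45,0.45,0.45,0.45,0.45,0.45,0.45,0.45],"linear":[[3,-5,0],[6,-10,0],[9,-15,0],[12,-19,0],[15,-23,0],[19,-26,0],[23,-29,0],[27,-31,0],[31,-33,0],[35,-33.8,0]],"roll":[0,2,4,6,6.9,6.9,6.9,6.9,6.9,6.9]}' && python3 -m handwheel '{"claw":[0.45,0.45,0.45,0.45,0.45,0.45],"linear":[[4,0,0],[8,0,-2],[12,0,-4],[13.7,0,-6],[13.7,0,-8],[13.7,0,-8]],"roll":[0,0,0,0,0,0]}' && python3 - <<'E'
from h import *
from scipy.spatial.transform import Rotation as Ro
s=status.get_state();print(s['eef_pos'],s['joint_pos'].round(3));R=Ro.from_rotvec(s['orientation']).as_matrix();print(np.degrees(np.arctan2(R[1,1],R[0,1])),R[:,2])
snap('top','top1.png');snap('scene','scene1.png')
cv2.imwrite('pics/c1.png',np.hstack([cv2.resize(cv2.imread('pics/'+f),(400,300)) for f in('top1.png','scene1.png')]))
E
```

```text
time_s: 1.3
eef_pos: [0.5488, 0.1457, 0.2963]
orientation: [-0.43, -3.112, 0.001]
wrist_force: [-0.0, 0.1, 0.7]
grip_width: 0.448
grasp_force: 0.0
time_s: 1.9
eef_pos: [0.6826, 0.1474, 0.2093]
orientation: [-0.426, -3.101, 0.004]
wrist_force: [-1.2, -0.0, -0.5]
grip_width: 0.447
grasp_force: 0.0
[0.68263302 0.14742779 0.20927143] [0.117 0.567 0.745 1.761 0.    0.389]
74.375216657753 [-0.01145657 -0.00131084 -0.99993351]
```

View pics/c1.png

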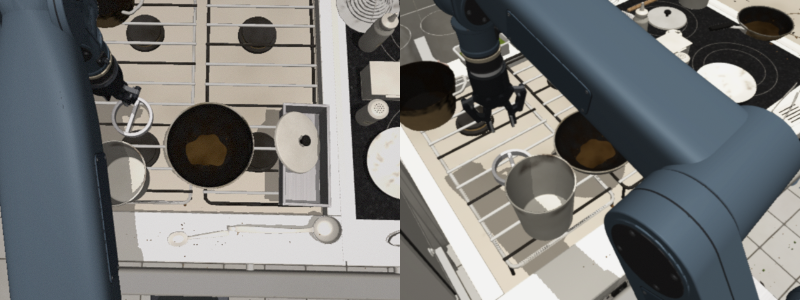

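The arm is over the trivet (gripper at about (130,95) in the left half) and its links pass well above the pail. I check the link height before descending.

```bash
python3 - <<'E'
from m import *
P=cloud(dict(np.load('/tmp/top.npz'))).reshape(-1,3)
S=cloud(dict(np.load('/tmp/scene.npz'))).reshape(-1,3)
for x in np.arange(.2,.75,.05):
    o=[]
    for Q in(P,S):
        a=Q[(abs(Q[:,0]-x)<.025)&(Q[:,1]>-.1)&(Q[:,1]<.28)&(Q[:,2]>.235)]
        o.append((len(a),a.min(0).round(3),a.max(0).round(3)) if len(a) else 0)
    print(x.round(2),*o)
print(status.get_state()['eef_pos'])
E
```

```text
0.2 0 (29840, array([0.175, 0.026, 0.447]), array([0.225, 0.226, 0.608]))
0.25 0 (15366, array([0.225, 0.031, 0.524]), array([0.275, 0.226, 0.615]))
0.3 (3, array([0.324, 0.052, 0.556]), array([0.325, 0.052, 0.561])) (13421, array([0.275, 0.051, 0.538]), array([0.325, 0.161, 0.626]))
0.35 (10522, array([0.325, 0.052, 0.553]), array([0.375, 0.162, 0.637])) (12113, array([0.325, 0.059, 0.551]), array([0.375, 0.168, 0.638]))
0.4 (13792, array([0.375, 0.056, 0.57 ]), array([0.425, 0.167, 0.649])) (10702, array([0.375, 0.066, 0.562]), array([0.425, 0.173, 0.649]))
0.45 (13717, array([0.425, 0.062, 0.58 ]), array([0.475, 0.169, 0.66 ])) (5306, array([0.425, 0.096, 0.574]), array([0.475, 0.178, 0.655]))
0.5 (12921, array([0.475, 0.069, 0.593]), array([0.525, 0.165, 0.671])) (1547, array([0.475, 0.172, 0.59 ]), array([0.525, 0.18 , 0.65 ]))
0.55 (11684, array([0.525, 0.078, 0.598]), array([0.575, 0.165, 0.681])) (269, array([0.525, 0.177, 0.602]), array([0.56 , 0.181, 0.629]))
0.6 (10248, array([0.575, 0.088, 0.615]), array([0.625, 0.168, 0.69 ])) 0
0.65 (8816, array([0.625, 0.081, 0.238]), array([0.675, 0.168, 0.695])) (10718, array([0.637, 0.083, 0.24 ]), array([0.675, 0.186, 0.578]))
0.7 (2186, array([0.675, 0.08 , 0.237]), array([0.725, 0.181, 0.636])) (2621, array([0.675, 0.083, 0.239]), array([0.716, 0.215, 0.563]))
[0.68385621 0.14785462 0.21559667]
```

```bash
python3 -m handwheel '{"claw":[0.45,0.45,0.45,0.45,0.45,0.45,0.45],"linear":[[0,0,-2],[0,0,-4],[0,0,-6],[0,0,-8],[0,0,-10],[0,0,-10],[0,0,-10]],"roll":[0,0,0,0,0,0,0]}'; python3 -m handwheel '{"claw":[0.45,0.45],"linear":[[0,0,0],[0,0,0]],"roll":[0,0]}'
```

```text
time_s: 2.7
eef_pos: [0.685, 0.1482, 0.1187]
orientation: [0.426, 3.11, 0.001]
wrist_force: [0.5, -1.1, 0.5]
grip_width: 0.45
grasp_force: 0.0
time_s: 2.9
eef_pos: [0.6859, 0.1481, 0.119]
orientation: [0.426, 3.109, 0.002]
wrist_force: [0.1, 0.1, -0.0]
grip_width: 0.45
grasp_force: 0.0
```

```bash
python3 -m handwheel '{"claw":[0.45,0.45,0.45,0.45,0.45,0.25,0.1,0,0,0],"linear":[[0.1,-0.2,-1.5],[0.1,-0.2,-3],[0.1,-0.2,-4],[0.1,-0.2,-4.8],[0.1,-0.2,-4.8],[0.1,-0.2,-4.8],[0.1,-0.2,-4.8],[0.1,-0.2,-4.8],[0.1,-0.2,-4.8],[0.1,-0.2,-4.8]],"roll":[0,0,0,0,0,0,0,0,0,0]}' 40;  python3 -m handwheel '{"claw":[0,0,0],"linear":[[0,0,0],[0,0,0],[0,0,0]],"roll":[0,0,0]}'
```

```text
time_s: 3.9
eef_pos: [0.6859, 0.146, 0.0688]
orientation: [0.426, 3.112, 0.0]
wrist_force: [-0.3, -0.5, 1.0]
grip_width: 0.0
grasp_force: 0.0
time_s: 4.2
eef_pos: [0.6856, 0.1459, 0.0683]
orientation: [-0.427, -3.112, -0.0]
wrist_force: [0.1, -0.6, -0.8]
grip_width: 0.004
grasp_force: 0.0
```

```bash
python3 - <<'E'
from h import *
a=snap('top','top2.png')['frame'];b=snap('scene','scene2.png')['frame']
print(a.shape)
cv2.imwrite('pics/c2.png',np.hstack([cv2.resize(a[120:270,130:280],(400,400),interpolation=2),cv2.resize(b[170:320,80:230],(400,400),interpolation=2)]))
E
```

```text
(480, 640, 3)
```

View pics/c2.png

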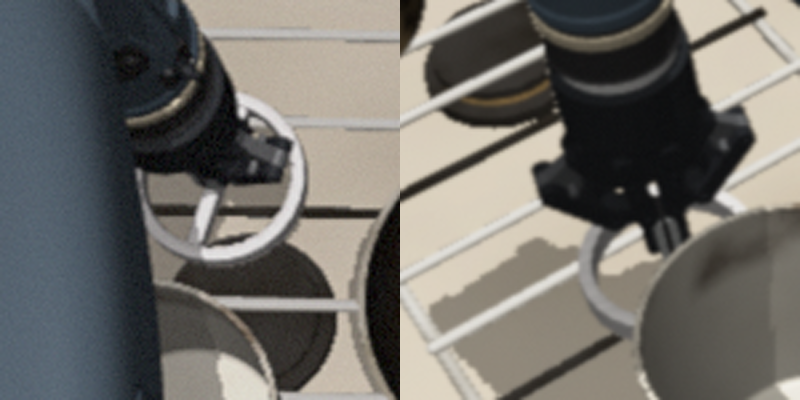

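The fingers look shut right on the bar's line, yet the reading is 0. A short lift and the depth image will tell.

```bash
python3 -m handwheel '{"claw":[0,0,0,0,0],"linear":[[0,0,1],[0,0,2],[0,0,3],[0,0,3],[0,0,3]],"roll":[0,0,0,0,0]}'; python3 - <<'E'
from m import *
P=cloud(snap('top'));S=cloud(snap('scene'))
s=status.get_state();print(s['eef_pos'],s['wrist_force'],s['grip_width'])
for Q0 in(P,S):
    Q=near(Q0,(.687,.146),.057,.075,.14);print(np.histogram(Q[:,2],np.arange(.075,.145,.005))[0])
    Q=near(Q0,(.687,.146),.12,.08,.092);Q=Q[Q[:,0]>.61];print(circ(Q[:,:2]), Q.min(0),Q.max(0))
E
```

```text
time_s: 4.8
eef_pos: [0.6863, 0.146, 0.0995]
orientation: [0.426, 3.111, 0.001]
wrist_force: [-0.4, -0.9, -0.5]
grip_width: 0.0
grasp_force: 0.0
[0.68543476 0.1459332  0.09801857] [ 0.51621938 -1.20768381 -0.24754419] -0.004668520046372298
[ 92 263 702  23   0   0   0   0   0   0   3   7  12]
(array([0.6893, 0.1451, 0.0505]), 990) [0.63198203 0.09091691 0.08001508] [0.74337071 0.201004   0.0917352 ]
[ 89 331 265   0   0   0   0   0   0   0  20  29  36]
(array([0.6827, 0.1473, 0.0515]), 600) [0.65301743 0.09122249 0.08006968] [0.74284644 0.20275839 0.08924433]
```

```bash
python3 - <<'E'
from m import *
out=[]
for n in('top','scene'):
    s=dict(np.load('/tmp/%s.npz'%n)); f=240/np.tan(np.radians(float(s['vfov']))/2)
    t=status.get_state()['eef_pos']
    im=s['frame'].copy()
    for dz,col in((0,(0,0,255)),(.019,(0,255,0)),(.04,(255,255,0))):
        c=s['R']@(t+[0,0,dz])+s['t']; u=int(round(f*c[0]/c[2]+s['cx']));v=int(round(f*c[1]/c[2]+s['cy'])); print(n,dz,u,v); im[v,u]=col
        if dz==0:u0,v0=u,v
    out.append(cv2.resize(im[v0-50:v0+50,max(0,u0-50):max(0,u0-50)+100],(400,400),interpolation=0))
    P=cloud(s);print(P[v0-20:v0+8:3,u0-6:u0+8:3,2].round(3))
cv2.imwrite('pics/c3.png',np.hstack(out))
E
```

```text
top 0 210 185
top 0.019 208 181
top 0.04 205 178
[[ 0.279  0.271  0.261  0.248  0.236]
 [ 0.274  0.263  0.254  0.244  0.239]
 [ 0.261  0.23   0.228  0.238  0.237]
 [ 0.206  0.207  0.179  0.181  0.184]
 [ 0.204  0.18   0.179  0.182  0.192]
 [ 0.173  0.171  0.153  0.184  0.19 ]
 [ 0.142  0.138  0.137  0.083  0.172]
 [-0.001  0.     0.085  0.084  0.072]
 [-0.     0.084  0.086  0.085 -0.002]
 [-0.     0.086  0.085  0.075 -0.001]]
scene 0 180 260
scene 0.019 178 253
scene 0.04 176 244
[[ 0.161  0.16   0.155  0.154  0.084]
 [ 0.157  0.156  0.155  0.146  0.082]
 [ 0.15   0.149  0.145  0.14   0.136]
 [ 0.144  0.14   0.141  0.133  0.064]
 [ 0.136  0.133  0.133  0.062  0.   ]
 [ 0.065  0.127  0.085 -0.001 -0.001]
 [ 0.001  0.085  0.085 -0.002 -0.001]
 [-0.002  0.085  0.084  0.082  0.219]
 [-0.002 -0.004  0.084  0.218  0.218]
 [-0.001 -0.002  0.217  0.216  0.213]]
```

View pics/c3.png

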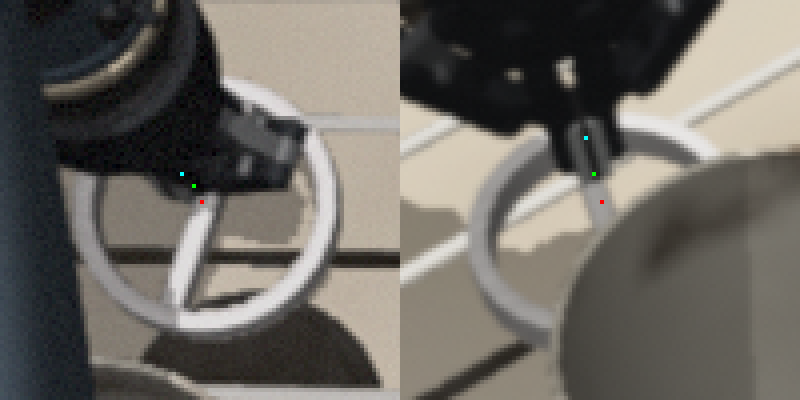

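The dots show the reported TCP (red) lies on the bar's axis but well below the visible fingertips, which end near the green dot (19 mm mark) in both views, at about z = 0.125 against a reported 0.098. So the heights don't agree; I measure the tip more finely.

```bash
python3 - <<'E'
from m import *
t=status.get_state()['eef_pos'];print(t)
for n in('top','scene'):
    P=cloud(dict(np.load('/tmp/%s.npz'%n)));Q=near(P,t,.035,.095,.150)
    Q=Q[np.argsort(Q[:,2])];print(n,len(Q));print(Q[:24:2].round(4))
E
```

```text
[0.68543476 0.1459332  0.09801857]
top 41
[[0.6782 0.1415 0.1274]
 [0.6759 0.1458 0.1294]
 [0.6756 0.144  0.1305]
 [0.6773 0.1425 0.1306]
 [0.6776 0.1545 0.1346]
 [0.6759 0.1479 0.1351]
 [0.6756 0.146  0.1364]
 [0.677  0.1507 0.137 ]
 [0.6783 0.1555 0.1376]
 [0.6767 0.1425 0.1384]
 [0.6766 0.136  0.1393]
 [0.6779 0.1406 0.1401]]
scene 160
[[0.675  0.1511 0.1259]
 [0.6736 0.143  0.126 ]
 [0.6756 0.1505 0.1274]
 [0.6724 0.1469 0.1279]
 [0.6742 0.1494 0.128 ]
 [0.6735 0.1461 0.1286]
 [0.6762 0.1373 0.1291]
 [0.6751 0.1522 0.1293]
 [0.6719 0.1451 0.1295]
 [0.6766 0.1387 0.1299]
 [0.6754 0.1536 0.1301]
 [0.6795 0.1565 0.1308]]
```

The tip is at 0.125 in both views, so it sits about 27 mm above the reported TCP, with xy agreeing. I take real tip = reported + 27 mm and regrasp.

```bash
python3 -m handwheel '{"claw":[0.45,0.45,0.45,0.45,0.45,0.45,0.45,0.45],"linear":[[0.1,0,0],[0.1,0,0],[0.1,0,0],[0.1,0,-1.5],[0.1,0,-3],[0.1,0,-4],[0.1,0,-4],[0.1,0,-4]],"roll":[0,0,0,0,0,0,0,0]}' 40;  python3 -m handwheel '{"claw":[0.45,0.45,0.45,0.45,0.1,0,0,0,0],"linear":[[0,0,-0.5],[0,0,-1],[0,0,-1.4],[0,0,-1.4],[0,0,-1.4],[0,0,-1.4],[0,0,-1.4],[0,0,-1.4],[0,0,-1.4]],"roll":[0,0,0,0,0,0,0,0,0]}'
```

```text
time_s: 5.7
eef_pos: [0.6858, 0.1458, 0.0571]
orientation: [-0.426, -3.11, 0.001]
wrist_force: [0.3, 0.1, -0.1]
grip_width: 0.449
grasp_force: 0.0
time_s: 6.6
eef_pos: [0.6869, 0.1459, 0.0447]
orientation: [0.426, 3.112, 0.0]
wrist_force: [0.3, -0.3, 0.8]
grip_width: 0.104
grasp_force: 42.3
```

```bash
python3 -m handwheel '{"claw":[0,0,0,0,0,0,0,0,0,0],"linear":[[0,0,1],[0,0,3],[0,0,6],[0,0,9],[0,-3,9],[0,-7,9],[-2,-11,9],[-4.5,-15,9],[-7,-19,9],[-8.2,-20.8,9]],"roll":[0,0,0,0,0,0,0,0,0,0]}' && python3 -m handwheel '{"claw":[0,0,0,0],"linear":[[0,0,0],[0,0,0],[0,0,0],[0,0,0]],"roll":[0,0,0,0]}'; python3 - <<'E'
from m import *
P=cloud(snap('top','top4.png'));S=cloud(snap('scene'))
t=status.get_state()['eef_pos'];print(t,status.get_state()['grip_width'])
for Q0 in(P,S):
    Q=near(Q0,(.605,-.062),.13,.118,.13);Q=Q[np.hypot(Q[:,0]-.605,Q[:,1]+.062)>.1];print('pan',circ(Q[:,:2]))
    Q=near(Q0,t,.066,.14,.185);Q=Q[np.hypot(Q[:,0]-t[0],Q[:,1]-t[1])>.044]
    print('triv',circ(Q[:,:2]),np.percentile(Q[:,2],[5,50,95]).round(4),Q.min(0).round(4),Q.max(0).round(4), np.histogram(Q[:,2],10))
E
```

```text
time_s: 7.6
eef_pos: [0.6021, -0.0654, 0.1344]
orientation: [-0.431, -3.11, 0.002]
wrist_force: [0.5, -0.4, -1.7]
grip_width: 0.103
grasp_force: 42.0
time_s: 8.0
eef_pos: [0.6051, -0.061, 0.1342]
orientation: [0.424, 3.113, 0.0]
wrist_force: [0.2, -0.1, -2.2]
grip_width: 0.103
grasp_force: 41.9
[ 0.60500299 -0.06107325  0.13411753] 0.10515028782521238
pan (array([ 0.6066, -0.0601,  0.1123]), 444)m.py:4: RuntimeWarning: Mean of empty slice.
  c0=np.r_[p.mean(0),.07]
  ret = um.true_divide(
Traceback (most recent call last):
  File "m.py", line 5, in circ
    r=least_squares(lambda q:np.hypot(*(p-q[:2]).T)-q[2],c0,loss='soft_l1',f_scale=.002)
ValueError: Initial guess is outside of provided bounds
```

```bash
python3 - <<'E'
from m import *
t=status.get_state()['eef_pos']
for n in('top','scene'):
    Q0=cloud(dict(np.load('/tmp/%s.npz'%n)))
    Q=near(Q0,(.605,-.062),.13,.11,.2);r=np.hypot(Q[:,0]-.605,Q[:,1]+.062)
    print(n,len(Q),np.histogram(Q[:,2],np.arange(.11,.21,.01))[0])
    a=Q[(Q[:,2]>.155)&(Q[:,2]<.18)&(r<.07)&(r>.042)];print(len(a), a.min(0) if len(a) else 0,a.max(0) if len(a) else 0, circ(a[:,:2]) if len(a)>20 else '')
a=cv2.imread('pics/top4.png');b=dict(np.load('/tmp/scene.npz'))['frame']
cv2.imwrite('pics/c4.png',np.hstack([cv2.resize(i,(400,300)) for i in(a,b)]))
E
```

```text
top 741 [363 378   0   0   0   0   0   0   0]
0 0 0 
scene 3224 [749 737   0   0 144 416 980 114  84]
1243 [ 0.54762399 -0.1149666   0.15515308] [ 0.6602801  -0.00411312  0.17927497] (array([ 0.602 , -0.058 ,  0.0511]), 1243)
```

View pics/c4.png

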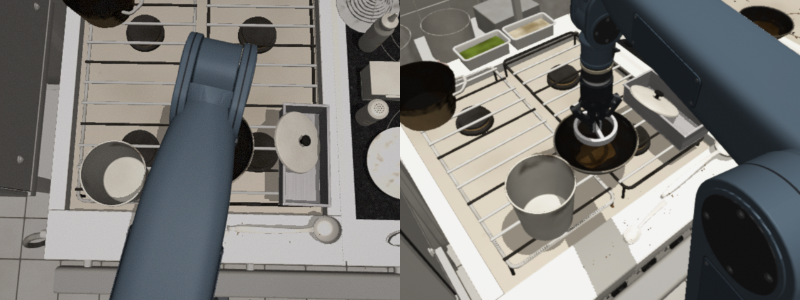

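The arm hides the pan from above; the scene view shows the trivet hanging level over the pan, centred within 2 mm. Lower it.

```bash
python3 -m handwheel '{"claw":[0,0,0,0,0,0,0],"linear":[[0,-0.15,-2],[0,-0.15,-4],[0,-0.15,-6],[0,-0.15,-7.5],[0,-0.15,-8],[0,-0.15,-8],[0,-0.15,-8]],"roll":[0,0,0,0,0,0,0]}' && python3 -m handwheel '{"claw":[0,0,0,0,0],"linear":[[0,0,-0.15],[0,0,-0.3],[0,0,-0.4],[0,0,-0.45],[0,0,-0.45]],"roll":[0,0,0,0,0]}'
```

```text
time_s: 8.8
eef_pos: [0.6054, -0.0636, 0.0553]
orientation: [0.426, 3.111, -0.0]
wrist_force: [0.7, 0.1, -2.8]
grip_width: 0.102
grasp_force: 41.9
time_s: 9.3
eef_pos: [0.6045, -0.0636, 0.0498]
orientation: [-0.426, -3.112, -0.0]
wrist_force: [1.1, -0.4, -2.5]
grip_width: 0.107
grasp_force: 41.9
```

```bash
python3 -m handwheel '{"claw":[0,0,0],"linear":[[0,0,-0.05],[0,0,-0.1],[0,0,-0.1]],"roll":[0,0,0]}'
```

```text
time_s: 9.6
eef_pos: [0.6047, -0.0636, 0.0493]
orientation: [0.427, 3.112, -0.0]
wrist_force: [-0.7, 1.0, 0.6]
grip_width: 0.103
grasp_force: 42.2
```

```bash
python3 -m handwheel '{"claw":[0.3,0.4,0.45,0.45,0.45,0.45,0.45,0.45,0.45,0.45],"linear":[[0,0,0],[0,0,0],[0,0,0],[0,0,2],[0,0,5],[0,0,8],[0,0,12],[0,0,16],[0,0,19],[0,0,19]],"roll":[0,0,0,0,0,0,0,0,0,0]}' && python3 -m handwheel '{"claw":[0.6,0.7,0.7,0.7,0.7,0.7,0.7],"linear":[[-2,3,0],[-4.5,6.5,0],[-7,10,0],[-9.5,13.5,0],[-10.7,15,0],[-10.7,15,0],[-10.7,15,0]],"roll":[0,0,0,0,0,0,0]}'; python3 - <<'E'
from m import *
P=cloud(snap('top'));S=cloud(snap('scene'))
print(status.get_state()['eef_pos'])
for n,Q0 in(('top',P),('scene',S)):
    Q=near(Q0,(.605,-.062),.065,.085,.1);print('triv',len(Q))
    if len(Q)>30:print(circ(Q[:,:2]),np.median(Q[:,2]),Q.min(0).round(4),Q.max(0).round(4))
    Q=near(Q0,(.605,-.062),.13,.118,.13);print('pan',len(Q),Q.min(0).round(4),Q.max(0).round(4))
    Q=near(Q0,(.518,.155),.08,.21,.225);print('pail',len(Q),Q.min(0).round(4),Q.max(0).round(4),circ(Q[:,:2]))
E
```

```text
time_s: 10.6
eef_pos: [0.6073, -0.0642, 0.2456]
orientation: [0.425, 3.101, -0.001]
wrist_force: [0.8, -0.1, 0.4]
grip_width: 0.45
grasp_force: 0.0
time_s: 11.3
eef_pos: [0.4976, 0.0865, 0.2383]
orientation: [0.425, 3.113, -0.001]
wrist_force: [0.5, 0.2, 0.1]
grip_width: 0.699
grasp_force: 0.0
[0.49805303 0.08571068 0.23818335]
triv 1454
(array([ 0.6054, -0.0633,  0.0497]), 1454) 0.0906664739902825 [ 0.5506 -0.1187  0.0851] [ 0.6619 -0.0082  0.0967]
pan 1541 [ 0.4933 -0.175   0.118 ] [0.7193 0.0509 0.1292]
pail 243 [0.4451 0.0867 0.2106] [0.5862 0.1452 0.2243] (array([0.5182, 0.1539, 0.0724]), 243)
triv 926
(array([ 0.6039, -0.0622,  0.0504]), 926) 0.08906633148393847 [ 0.5477 -0.1192  0.085 ] [ 0.657  -0.0071  0.0951]
pan 760 [ 0.4915 -0.1766  0.118 ] [0.7013 0.0491 0.1265]
pail 1354 [0.4409 0.0806 0.21  ] [0.5915 0.2302 0.2218] (array([0.5157, 0.1557, 0.0728]), 1354)
```

Trivet lies flat and centred (top at 0.0905, within 2 mm of the pan's centre). Now grasp the pail rim.

```bash
python3 -m handwheel '{"claw":[0.7,0.7,0.7,0.7,0.7,0.5,0.3,0.2,0.1,0],"linear":[[0,0,-2],[0,0,-4],[0,0,-6],[0,0,-7.8],[0,0,-7.8],[0,0,-7.8],[0,0,-7.8],[0,0,-7.8],[0,0,-7.8],[0,0,-7.8]],"roll":[0,0,0,0,0,0,0,0,0,0]}' 80 && python3 -m handwheel '{"claw":[0,0,0,0],"linear":[[0,0,0],[0,0,0],[0,0,0],[0,0,0]],"roll":[0,0,0,0]}'
```

```text
time_s: 12.4
eef_pos: [0.4999, 0.0882, 0.1636]
orientation: [0.427, 3.107, 0.009]
wrist_force: [1.5, 2.0, 8.0]
grip_width: 0.056
grasp_force: 78.0
time_s: 12.8
eef_pos: [0.5006, 0.0888, 0.1643]
orientation: [0.426, 3.105, 0.011]
wrist_force: [1.7, 2.7, 5.7]
grip_width: 0.052
grasp_force: 77.9
```

```bash
python3 -m handwheel '{"claw":[0,0,0,0,0,0,0],"linear":[[0,0,0.5],[0,0,1],[0,0,2],[0,0,3],[0,0,3],[0,0,3],[0,0,3]],"roll":[0,0,0,0,0,0,0]}'; cat > tilt.py <<'E'
import sys
from m import *
c=eval(sys.argv[1]); z=float(sys.argv[2])
s=status.get_state();print(s['eef_pos'],s['wrist_force'],s['grip_width'],s['grasp_force'])
for n in('top','scene'):
    Q=near(cloud(snap(n)),c,.1,z-.03,z+.03); r=np.hypot(Q[:,0]-c[0],Q[:,1]-c[1])
    # rim = highest point in each azimuth bin
    a=np.arctan2(Q[:,1]-c[1],Q[:,0]-c[0]); t=s['eef_pos']
    Q2=[]
    for k in np.arange(-np.pi,np.pi,np.pi/24):
        m=(a>=k)&(a<k+np.pi/24)&(r>.055)&(np.hypot(Q[:,0]-t[0],Q[:,1]-t[1])>.055)
        if m.sum()>3: i=Q[m]; Q2.append(i[np.argsort(i[:,2])[-3:]].mean(0))
    Q2=np.array(Q2)
    if len(Q2)<8: print(n,'few');continue
    A=np.c_[Q2[:,:2]-c,np.ones(len(Q2))];p=np.linalg.lstsq(A,Q2[:,2],rcond=None)[0]
    print(n,len(Q2),'tilt deg x,y',np.degrees(p[:2]).round(2),'z',p[2].round(4),'circ',circ(Q2[:,:2]),'resid',np.std(A@p-Q2[:,2]).round(4))
E
python3 tilt.py '(.518,.155)' .2495
```

```text
time_s: 13.5
eef_pos: [0.4972, 0.0863, 0.1901]
orientation: [-0.426, -3.111, 0.001]
wrist_force: [-0.4, -1.1, -3.1]
grip_width: 0.049
grasp_force: 77.7
[0.49719307 0.08627138 0.19012571] [-0.39996173 -1.09040272 -3.13270768] 0.048724212670465096 77.67234789440408
top few
scene 33 tilt deg x,y [-1.3  -4.12] z 0.2422 circ (array([0.5107, 0.1572, 0.073 ]), 33) resid 0.0004
```

Scene view: pail hangs tilted about 4.3° with its far side low (the wall's slant), otherwise secure. Carry it over.

```bash
python3 -m handwheel '{"claw":[0,0,0,0,0,0,0,0,0,0],"linear":[[0,0,2],[0,0,4.5],[0,0,7],[1,-2,7],[2.5,-5,7],[4,-9,7],[5.5,-13,7],[7,-17,7],[8,-20,7],[8.8,-21.5,7]],"roll":[0,0,0,0,0,0,0,0,0,0]}' && python3 -m handwheel '{"claw":[0,0,0,0,0],"linear":[[0,-0.2,0],[0,-0.2,0],[0,-0.2,0],[0,-0.2,0],[0,-0.2,0]],"roll":[0,0,0,0,0]}'; python3 tilt.py '(.605,-.062)' .315
```

```text
time_s: 14.6
eef_pos: [0.5858, -0.1319, 0.2596]
orientation: [-0.431, -3.111, 0.002]
wrist_force: [-0.1, 0.1, -2.6]
grip_width: 0.048
grasp_force: 79.8
time_s: 15.1
eef_pos: [0.5855, -0.1295, 0.2612]
orientation: [0.424, 3.112, 0.0]
wrist_force: [0.1, -0.2, -3.0]
grip_width: 0.048
grasp_force: 79.6
[ 0.58547642 -0.12953296  0.26123823] [ 0.11437197 -0.22194572 -2.95088164] 0.04794312589099155 79.59401047366555
top 26 tilt deg x,y [-0.82 -4.04] z 0.3149 circ (array([ 0.6005, -0.0592,  0.0729]), 26) resid 0.0004
scene 36 tilt deg x,y [-1.23 -3.8 ] z 0.3127 circ (array([ 0.5984, -0.058 ,  0.0729]), 36) resid 0.0012
```

```bash
python3 -m handwheel '{"claw":[0,0,0,0,0,0,0],"linear":[[0.55,-0.35,-1],[0.55,-0.35,-2.5],[0.55,-0.35,-4],[0.55,-0.35,-5],[0.55,-0.35,-5.7],[0.55,-0.35,-6],[0.55,-0.35,-6]],"roll":[0,0,0,0,0,0,0]}' && python3 -m handwheel '{"claw":[0,0,0,0,0,0],"linear":[[0,0,-0.2],[0,0,-0.4],[0,0,-0.6],[0,0,-0.8],[0,0,-0.9],[0,0,-0.9]],"roll":[0,0,0,0,0,0]}'; python3 tilt.py '(.605,-.062)' .25
```

```text
time_s: 15.9
eef_pos: [0.591, -0.134, 0.2005]
orientation: [-0.426, -3.112, -0.0]
wrist_force: [0.3, -0.3, -3.2]
grip_width: 0.055
grasp_force: 79.6
time_s: 16.5
eef_pos: [0.5919, -0.1352, 0.1944]
orientation: [0.427, 3.108, -0.003]
wrist_force: [-1.1, -2.5, 5.4]
grip_width: 0.05
grasp_force: 81.0
[ 0.59194065 -0.13524238  0.19442328] [-1.05365494 -2.50351136  5.3741546 ] 0.05031457027477507 80.97880759625696
top 28 tilt deg x,y [-0.54 -3.68] z 0.2486 circ (array([ 0.6066, -0.0642,  0.0727]), 28) resid 0.0005
scene 37 tilt deg x,y [-1.1  -2.83] z 0.2459 circ (array([ 0.6043, -0.0634,  0.0729]), 37) resid 0.0022
```

```bash
python3 -m handwheel '{"claw":[0,0,0,0,0,0],"linear":[[0,0,-0.1],[0,0,-0.2],[0,0,-0.3],[0,0,-0.4],[0,0,-0.5],[0,0,-0.5]],"roll":[0,0,0,0,0,0]}' 30; python3 tilt.py '(.605,-.062)' .25
```

```text
time_s: 17.2
eef_pos: [0.5926, -0.1367, 0.1931]
orientation: [0.427, 3.103, -0.007]
wrist_force: [-2.9, -6.9, 14.5]
grip_width: 0.049
grasp_force: 83.5
[ 0.59263846 -0.13667161  0.19307342] [-2.87862662 -6.92107011 14.48327796] 0.049380370447872184 83.49291398310925
top 28 tilt deg x,y [-0.21 -2.6 ] z 0.2476 circ (array([ 0.6063, -0.0654,  0.0729]), 28) resid 0.0005
scene 37 tilt deg x,y [-0.7  -1.81] z 0.2452 circ (array([ 0.6043, -0.0645,  0.0727]), 37) resid 0.0025
```

```bash
python3 -m handwheel '{"claw":[0.03,0.03,0.04,0.045,0.05,0.05],"linear":[[0,0,-0.1],[0,0,-0.2],[0,0,-0.3],[0,0,-0.3],[0,0,-0.3],[0,0,-0.3]],"roll":[0,0,0,0,0,0]}' 20; python3 tilt.py '(.605,-.062)' .25
```

```text
time_s: 17.9
eef_pos: [0.5931, -0.1376, 0.1923]
orientation: [0.427, 3.1, -0.01]
wrist_force: [-5.3, -7.8, 20.2]
grip_width: 0.055
grasp_force: 66.8
[ 0.59307811 -0.13761159  0.19225071] [-5.29503554 -7.76612105 20.18123541] 0.05457421873270655 66.80156112997793
top 28 tilt deg x,y [-0.4  -2.39] z 0.2474 circ (array([ 0.6065, -0.0668,  0.0731]), 28) resid 0.0006
scene 37 tilt deg x,y [-0.69 -1.69] z 0.245 circ (array([ 0.6043, -0.0656,  0.0728]), 37) resid 0.0025
```

```bash
python3 -m handwheel '{"claw":[0.055,0.06,0.065,0.07,0.075,0.08,0.09,0.1,0.12,0.15],"linear":[[0,0,0],[0,0,0],[0,0,0],[0,0,0],[0,0,0],[0,0,0],[0,0,0],[0,0,0],[0,0,0],[0,0,0]],"roll":[0,0,0,0,0,0,0,0,0,0]}'; python3 tilt.py '(.605,-.062)' .25
```

```text
time_s: 19.0
eef_pos: [0.5909, -0.133, 0.1829]
orientation: [-0.426, -3.111, -0.003]
wrist_force: [-0.6, -0.1, 0.1]
grip_width: 0.151
grasp_force: 0.3
[ 0.59090905 -0.13301358  0.18294403] [-0.60307561 -0.08420671  0.14040794] 0.15091372656260732 0.2603543395525776
top 28 tilt deg x,y [ 0.  -0.2] z 0.2461 circ (array([ 0.6061, -0.066 ,  0.073 ]), 28) resid 0.0005
scene 36 tilt deg x,y [-0.36  1.02] z 0.2432 circ (array([ 0.6042, -0.0647,  0.0728]), 36) resid 0.002
```

Pail stands level on the trivet (top at 0.2445), 3 mm off the pan's centre. Retreat, turn for the lid and measure the lid finely.

```bash
python3 -m handwheel '{"claw":[0.25,0.4,0.4,0.4,0.4,0.5,0.6,0.6,0.6,0.6],"linear":[[0,0,0],[0,0,0],[0,0,2],[0,0,5],[0,0,8],[0,0,10],[0,-3,10],[0,-6,10],[0,-10,10],[0,-10,10]],"roll":[0,0,0,0,0,0,-8,-16,-24,-32]}' && python3 -m handwheel '{"claw":[0.6,0.6,0.6,0.6,0.6,0.6,0.6],"linear":[[-2,0,0],[-4,0,0],[-6,0,0],[-6,0,0],[-6,0,0],[-6,0,0],[-6,0,0]],"roll":[-8,-16,-24,-32,-40,-42.4,-42.4]}'; cat > lid.py <<'E'
from m import *
from scipy.spatial.transform import Rotation as Ro
s=status.get_state();R=Ro.from_rotvec(s['orientation']).as_matrix();print(s['eef_pos'],np.degrees(np.arctan2(R[1,1],R[0,1])),s['joint_pos'].round(2))
for n in('top','scene'):
    P=cloud(snap(n))
    Q=near(P,(.61,-.29),.10,.075,.18); Q=Q[(abs(Q[:,2]-(.1265+(Q[:,1]+.28)*.61))<.045)]
    c=np.array([.612,-.28,.1265]);nn=np.array([-.018,-.515,.857])
    for _ in range(10):
        h=(Q-c)@nn; L=Q[np.abs(h)<.004]; c=L.mean(0); nn=np.linalg.svd(L-c,full_matrices=0)[2][2]; nn*=np.sign(nn[2])
    e1=np.cross(nn,[1,0,0]);e1/=np.linalg.norm(e1);e2=np.cross(nn,e1)
    h=(Q-c)@nn; d=np.c_[(Q-c)@e1,(Q-c)@e2]
    K=(h>.012)&(h<.035)&(np.hypot(*d.T)<.045)
    hm=np.percentile(h[K],97);T=K&(h>hm-.0025)
    tc=(d[T].max(0)+d[T].min(0))/2; print(n,'n',nn.round(3),'tilt',np.degrees(np.arccos(nn[2])).round(1),'top h',hm.round(4),'ext',np.ptp(d[T],axis=0).round(4),'topc',(c+hm*nn+tc@np.array([e1,e2])).round(4),
      'knob mid',(c+(hm-.0115)*nn+tc@np.array([e1,e2])).round(4), T.sum())
E
python3 lid.py
```

```text
time_s: 20.1
eef_pos: [0.5907, -0.2387, 0.2823]
orientation: [-1.283, -2.867, 0.003]
wrist_force: [-0.1, 0.5, 0.3]
grip_width: 0.599
grasp_force: 0.0
time_s: 20.8
eef_pos: [0.5311, -0.2338, 0.2838]
orientation: [-2.221, -2.221, -0.001]
wrist_force: [0.5, -0.3, -0.1]
grip_width: 0.595
grasp_force: 0.0
[ 0.53110539 -0.23383973  0.28376244] 0.010318221081994686 [-0.53  0.24  0.46  1.8   0.    1.04]Traceback (most recent call last):
  File "lid.py", line 13, in <module>
    hm=np.percentile(h[K],97);T=K&(h>hm-.0025)
    return _quantile_unchecked(
        a, q, axis, out, overwrite_input, method, keepdims, weights)
    return _ureduce(a,
                    func=_quantile_ureduce_func,
    ...<5 lines>...
                    overwrite_input=overwrite_input,
                    method=method)
    r = func(a, **kwargs)
    result = _quantile(arr,
                       quantiles=q,
    ...<2 lines>...
                       out=out,
                       weights=wgt)
    slices_having_nans = np.isnan(arr[-1, ...])
                                  ~~~^^^^^^^^^
IndexError: index -1 is out of bounds for axis 0 with size 0
```

```bash
python3 -m handwheel '{"claw":[0.6,0.6,0.6,0.6,0.6],"linear":[[-4,3,0],[-8,6,0],[-12,9,0],[-16,11,0],[-16,11,0]],"roll":[0,0,0,0,0]}'; python3 lid.py
```

```text
time_s: 21.35
eef_pos: [0.367, -0.1212, 0.2846]
orientation: [-2.218, -2.223, -0.0]
wrist_force: [-0.1, 0.5, 0.1]
grip_width: 0.601
grasp_force: 0.0
[ 0.36696296 -0.12120751  0.28463879] 0.12796107269720042 [-0.49 -0.27 -0.03  1.81  0.    1.08]
top n [-0.015 -0.529  0.848] tilt 32.0 top h 0.0271 ext [0.0271 0.0255] topc [ 0.6175 -0.3056  0.1436] knob mid [ 0.6176 -0.2995  0.1339] 118
scene n [-0.022 -0.519  0.855] tilt 31.3 top h 0.026 ext [0.024  0.0231] topc [ 0.6147 -0.3041  0.1423] knob mid [ 0.6149 -0.2982  0.1324] 49
```

```bash
python3 -m handwheel '{"claw":[0.6,0.6,0.6,0.6,0.6,0.6,0.6,0.6,0.6,0.6],"linear":[[4,-4,0],[8,-8,0],[12,-12,0],[16,-15,0],[20,-17,0],[23,-18,-2],[25,-18.1,-5],[25,-18.1,-9],[25,-18.1,-12],[25,-18.1,-12]],"roll":[0,0,0,0,0,0,0,0,0,0]}' && python3 -m handwheel '{"claw":[0.6,0.6,0.6],"linear":[[0,0,0],[0,0,0],[0,0,0]],"roll":[0,0,0]}'
```

```text
time_s: 22.45
eef_pos: [0.6183, -0.3034, 0.1535]
orientation: [-2.21, -2.211, 0.006]
wrist_force: [-0.8, -0.0, -1.1]
grip_width: 0.601
grasp_force: 0.0
time_s: 22.75
eef_pos: [0.6229, -0.3063, 0.1678]
orientation: [2.217, 2.217, 0.002]
wrist_force: [-0.2, 0.7, -0.3]
grip_width: 0.599
grasp_force: 0.0
```

```bash
python3 -m handwheel '{"claw":[0.6,0.6,0.6],"linear":[[0,0,0],[0,0,0],[0,0,0]],"roll":[0,0,0]}'
```

```text
time_s: 23.05
eef_pos: [0.6214, -0.3053, 0.1648]
orientation: [2.221, 2.22, 0.001]
wrist_force: [-0.0, -0.5, 0.2]
grip_width: 0.596
grasp_force: 0.0
```

```bash
python3 -m handwheel '{"claw":[0.6,0.6,0.6,0.6,0.6,0.6,0.6],"linear":[[-0.5,0.35,-1.5],[-0.5,0.35,-3],[-0.5,0.35,-4.5],[-0.5,0.35,-5.5],[-0.5,0.35,-5.5],[-0.5,0.35,-5.5],[-0.5,0.35,-5.5]],"roll":[0,0,0,0,0,0,0]}'; python3 - <<'E'
from h import *
b=snap('scene')['frame'];a=snap('top')['frame']
cv2.imwrite('pics/c5.png',np.hstack([cv2.resize(a[150:300,430:580],(400,400)),cv2.resize(b[90:240,340:490],(400,400))]))
E
```

```text
time_s: 23.75
eef_pos: [0.6167, -0.302, 0.1101]
orientation: [2.22, 2.22, 0.001]
wrist_force: [-0.3, -0.5, 0.5]
grip_width: 0.603
grasp_force: 0.0
```

View pics/c5.png

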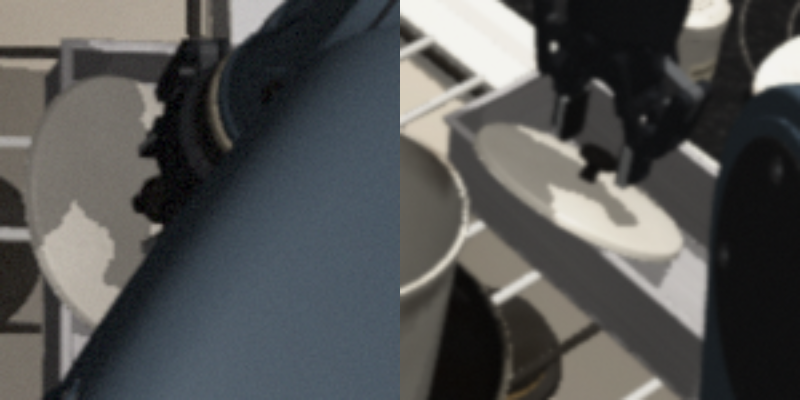

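The scene crop shows the knob (600,160) between the two open fingers (570,125) and (628,175), clear of the lid. Lower 1 cm and close.

```bash
python3 -m handwheel '{"claw":[0.6,0.6,0.6,0.6,0.5,0.4,0.3,0.2,0.1,0],"linear":[[0,0,-0.4],[0,0,-0.8],[0,0,-1],[0,0,-1],[0,0,-1],[0,0,-1],[0,0,-1],[0,0,-1],[0,0,-1],[0,0,-1]],"roll":[0,0,0,0,0,0,0,0,0,0]}' 30; python3 -m handwheel '{"claw":[0,0,0,0],"linear":[[0,0,0],[0,0,0],[0,0,0],[0,0,0]],"roll":[0,0,0,0]}'
```

```text
time_s: 24.85
eef_pos: [0.6164, -0.3017, 0.0993]
orientation: [2.221, 2.221, 0.0]
wrist_force: [0.7, 0.2, 0.3]
grip_width: 0.331
grasp_force: 29.7
time_s: 25.25
eef_pos: [0.6164, -0.3017, 0.0992]
orientation: [2.221, 2.221, 0.0]
wrist_force: [0.4, -0.0, 1.7]
grip_width: 0.334
grasp_force: 29.8
```

```bash
python3 -m handwheel '{"claw":[0,0,0,0,0,0,0,0,0,0],"linear":[[0,0.1,0.5],[0,0.2,1.2],[0,0.4,2.2],[0,0.6,4],[0,0.6,6.5],[0,0.6,10],[0,0.6,14],[0,0.6,18],[0,0.6,21],[0,0.6,21]],"roll":[0,0,0,0,0,0,0,0,0,0]}'; python3 -m handwheel '{"claw":[0,0,0,0,0,0,0,0,0,0],"linear":[[0,3,0],[0,6,0],[0,9,0],[-0.5,12,0],[-1,15,0],[-1.1,18,0],[-1.1,20,0],[-1.1,22,0],[-1.1,23,0],[-1.1,23,0]],"roll":[0,0,0,0,0,0,0,0,0,0]}'; python3 -m handwheel '{"claw":[0,0,0,0],"linear":[[0,0,0],[0,0,0],[0,0,0],[0,0,0]],"roll":[0,0,0,0]}'; cat > held.py <<'E'
from m import *
import sys
s=status.get_state();t=s['eef_pos'];print(t,s['wrist_force'],s['grip_width'],s['grasp_force'])
for n in('top','scene'):
    Q=near(cloud(snap(n)),t,.1,t[2]-.05,t[2]+.085); 
    L=Q[Q[:,2]<t[2]+.027-.012+(Q[:,1]-t[1])*.62+.03] if len(Q) else Q
    if len(L)<50: print(n,len(L));continue
    c=L.mean(0)
    for _ in range(15):
        nn=np.linalg.svd(L-c,full_matrices=0)[2][2]; nn*=np.sign(nn[2]);h=(Q-c)@nn;L=Q[abs(h)<.005];c=L.mean(0)
    print(n,len(L),'n',nn.round(3),'c',c.round(4),'ext',L.min(0).round(4),L.max(0).round(4))
E
python3 held.py
```

```text
time_s: 26.25
eef_pos: [0.6175, -0.2963, 0.3159]
orientation: [2.213, 2.213, 0.004]
wrist_force: [0.7, 0.6, -1.5]
grip_width: 0.331
grasp_force: 30.1
time_s: 27.25
eef_pos: [0.6046, -0.0642, 0.3079]
orientation: [-2.218, -2.223, 0.001]
wrist_force: [0.0, -0.1, -2.2]
grip_width: 0.331
grasp_force: 30.1
time_s: 27.65
eef_pos: [0.6052, -0.0665, 0.3087]
orientation: [2.223, 2.22, -0.0]
wrist_force: [0.4, -0.3, -3.1]
grip_width: 0.332
grasp_force: 30.1
[ 0.6051709  -0.06645748  0.30869613] [ 0.42716828 -0.29223889 -3.14122247] 0.3321488460366298 30.066901445388794
top 0
scene 3294 n [-0.025 -0.512  0.858] c [ 0.5891 -0.0404  0.338 ] ext [ 0.5238 -0.1232  0.2845] [0.682  0.0145 0.368 ]
```

Lid held at 31°. Straight down its low edge would dip inside the mouth, so I approach 2.25 cm toward -y, let the underside meet the -y rim, and shift back to the centre while it levels.

```bash
python3 -m handwheel '{"claw":[0,0,0,0,0,0,0,0],"linear":[[0,-1.2,0],[0,-2.25,0],[0,-2.25,-1],[0,-2.25,-2],[0,-2.25,-3],[0,-2.25,-3.2],[0,-2.25,-3.2],[0,-2.25,-3.2]],"roll":[0,0,0,0,0,0,0,0]}' 20; python3 held.py
```

```text
time_s: 28.55
eef_pos: [0.6052, -0.0886, 0.2773]
orientation: [2.222, 2.22, 0.0]
wrist_force: [-0.3, -0.2, -2.2]
grip_width: 0.328
grasp_force: 30.1
[ 0.60521392 -0.0885714   0.27731559] [-0.34669823 -0.19707233 -2.19909849] 0.3277874354687102 30.06092369556427
top 0
scene 3053 n [-0.025 -0.513  0.858] c [ 0.59   -0.0627  0.3067] ext [ 0.5241 -0.1457  0.2527] [ 0.6815 -0.0072  0.3374]
```

```bash
python3 -m handwheel '{"claw":[0,0,0,0,0,0,0,0],"linear":[[0,0,-0.3],[0,0,-0.6],[0,0,-0.8],[0,0.1,-1.0],[0,0.2,-1.2],[0,0.35,-1.4],[0,0.5,-1.6],[0,0.5,-1.6]],"roll":[0,0,0,0,0,0,0,0]}' 20; python3 held.py; python3 tilt.py '(.6055,-.065)' .2445 | tail -1
```

```text
time_s: 29.45
eef_pos: [0.6052, -0.0827, 0.2607]
orientation: [2.221, 2.222, 0.001]
wrist_force: [0.5, -0.5, 2.0]
grip_width: 0.33
grasp_force: 30.2
[ 0.60521249 -0.08272916  0.26074704] [ 0.49553005 -0.4684995   1.95165581] 0.32964393791545876 30.16634702682495
top 0
scene 3714 n [-0.012 -0.399  0.917] c [ 0.5906 -0.0613  0.2859] ext [ 0.5239 -0.1465  0.2454] [ 0.6813 -0.001   0.3109]
scene 41 tilt deg x,y [-2.92 -6.81] z 0.2519 circ (array([ 0.6038, -0.0641,  0.072 ]), 41) resid 0.0101
```

```bash
python3 -m handwheel '{"claw":[0,0,0,0,0,0,0,0],"linear":[[0,0.15,-0.25],[0,0.3,-0.5],[0,0.45,-0.75],[0,0.6,-1.0],[0,0.75,-1.25],[0,0.9,-1.5],[0,1.0,-1.6],[0,1.0,-1.6]],"roll":[0,0,0,0,0,0,0,0]}' 20; python3 held.py
```

```text
time_s: 30.45
eef_pos: [0.605, -0.0728, 0.2445]
orientation: [-2.221, -2.221, 0.0]
wrist_force: [0.8, 0.4, 1.2]
grip_width: 0.334
grasp_force: 30.7
[ 0.60499671 -0.07281466  0.24450965] [0.76871752 0.41464861 1.22975392] 0.33352350032731204 30.679977536201477
top 0
scene 1266 n [-0.289  0.159  0.944] c [ 0.5863 -0.0572  0.2592] ext [ 0.5264 -0.1214  0.236 ] [0.6577 0.006  0.2756]
```

```bash
cat > held2.py <<'E'
from m import *
s=status.get_state();t=s['eef_pos'];print(t,s['wrist_force'],s['grasp_force'])
rng=np.random.default_rng(0)
for n in('top','scene'):
    Q=near(cloud(snap(n)),(.605,-.067),.1,.235,.30)
    if len(Q)<300: print(n,len(Q));continue
    best=0
    for _ in range(800):
        a=Q[rng.choice(len(Q),3,False)];m=np.cross(a[1]-a[0],a[2]-a[0]);m/=np.linalg.norm(m)+1e-12
        if abs(m[2])<.8:continue
        k=(abs((Q-a[0])@m)<.003).sum()
        if k>best:best,bm,b0=k,m*np.sign(m[2]),a[0]
    L=Q[abs((Q-b0)@bm)<.005]
    E=L[np.abs((L-b0)@bm)<.005]
    print(n,best,len(Q),'n',bm.round(3),'ext',L.min(0).round(4),L.max(0).round(4),'mid',((L.min(0)+L.max(0))/2).round(4))
E
python3 held2.py
```

```text
[ 0.6050526  -0.07296606  0.24468546] [-0.14828913  0.45151735  1.06207906] 30.669545531272888
top 0
scene 4176 5780 n [-0.003 -0.175  0.985] ext [ 0.5227 -0.1512  0.2452] [0.683  0.0078 0.2758] mid [ 0.6029 -0.0717  0.2605]
```

```bash
python3 -m handwheel '{"claw":[0,0,0,0,0,0,0,0],"linear":[[0,0.15,-0.2],[0,0.3,-0.4],[0,0.45,-0.6],[0,0.6,-0.75],[0,0.7,-0.9],[0,0.7,-1.0],[0,0.7,-1.0],[0,0.7,-1.0]],"roll":[0,0,0,0,0,0,0,0]}' 20; python3 held2.py
```

```text
time_s: 31.45
eef_pos: [0.605, -0.0661, 0.2347]
orientation: [-2.222, -2.221, 0.0]
wrist_force: [-0.0, -0.6, -0.2]
grip_width: 0.328
grasp_force: 31.1
[ 0.60503966 -0.06612909  0.23474084] [-0.0062135  -0.58411532 -0.17641988] 31.12979292869568
top 258
scene 4501 5927 n [-0.003 -0.013  1.   ] ext [ 0.523  -0.1487  0.2472] [0.6827 0.0107 0.2581] mid [ 0.6028 -0.069   0.2526]
```

```bash
python3 -m handwheel '{"claw":[0,0,0,0,0,0],"linear":[[0.05,0.15,0],[0.1,0.3,0],[0.1,0.35,-0.05],[0.1,0.35,-0.1],[0.1,0.35,-0.15],[0.1,0.35,-0.15]],"roll":[0,0,0,0,0,0]}' 20; python3 held2.py; python3 tilt.py '(.6055,-.065)' .2445 | tail -1
```

```text
time_s: 32.15
eef_pos: [0.6061, -0.0622, 0.2333]
orientation: [-2.221, -2.221, -0.001]
wrist_force: [-0.6, 0.1, 1.0]
grip_width: 0.334
grasp_force: 31.2
[ 0.60609641 -0.06223983  0.23333133] [-0.59704805  0.08278921  1.04105508] 31.204029321670532
top 403 431 n [-0.022 -0.256  0.966] ext [ 0.5579 -0.1476  0.2439] [ 0.6369 -0.13    0.2544] mid [ 0.5974 -0.1388  0.2492]
scene 4492 5798 n [-0.009  0.006  1.   ] ext [ 0.523  -0.1462  0.2455] [0.6849 0.0139 0.2561] mid [ 0.604  -0.0661  0.2508]
scene 39 tilt deg x,y [-0.55  0.17] z 0.2526 circ (array([ 0.6063, -0.0642,  0.0622]), 39) resid 0.0003
```

The lid is level (under 0.6°) and centred on the pail within about 2 mm. Release, retreat and look.

```bash
python3 -m handwheel '{"claw":[0.33,0.34,0.35,0.37,0.4,0.45,0.5,0.55,0.6,0.6],"linear":[[0,0,0],[0,0,0],[0,0,0],[0,0,0],[0,0,0],[0,0,0],[0,0,0],[0,0,0],[0,0,0],[0,0,0]],"roll":[0,0,0,0,0,0,0,0,0,0]}'; python3 -m handwheel '{"claw":[0.6,0.6,0.6,0.6,0.6,0.6,0.6,0.6,0.6,0.6],"linear":[[0,0,0.5],[0,0,1.5],[0,0,3],[0,0,6],[0,0,9],[-4,0,9],[-8,0,9],[-13,0,9],[-18,0,9],[-24,0,9]],"roll":[0,0,0,0,0,0,0,0,0,0]}';  python3 -m handwheel '{"claw":[0.6,0.6,0.6,0.6,0.6,0.6],"linear":[[0,5,0],[0,10,0],[0,15,0],[0,20,0],[0,24,0],[0,24,0]],"roll":[0,0,0,0,0,0]}'; python3 held2.py; python3 - <<'E'
from m import *
for n in('top','scene'):
    s=dict(np.load('/tmp/%s.npz'%n));P=cloud(s);cv2.imwrite('pics/f_%s.png'%n,s['frame'])
    for nm,c,r,z0,z1 in(('pan',(.605,-.062),.13,.118,.13),('tin',(.59,-.31),.16,.13,.14),('pail',(.605,-.065),.079,.2,.242)):
        Q=near(P,c,r,z0,z1);print(n,nm,len(Q),((Q.min(0)+Q.max(0))/2).round(4),np.ptp(Q,axis=0).round(3))
cv2.imwrite('pics/c6.png',np.hstack([cv2.resize(cv2.imread('pics/f_%s.png'%n),(400,300)) for n in('top','scene')]))
E
```

```text
time_s: 33.35
eef_pos: [0.6061, -0.0626, 0.2333]
orientation: [-2.222, -2.221, -0.0]
wrist_force: [-0.3, 1.0, -0.4]
grip_width: 0.601
grasp_force: 0.0
time_s: 34.35
eef_pos: [0.3744, -0.0625, 0.3244]
orientation: [2.22, 2.221, 0.001]
wrist_force: [-0.4, -0.6, 0.5]
grip_width: 0.599
grasp_force: 0.0
time_s: 34.95
eef_pos: [0.3755, 0.1815, 0.3241]
orientation: [-2.213, -2.229, -0.003]
wrist_force: [0.2, -1.3, -0.0]
grip_width: 0.601
grasp_force: 0.0
[0.37548363 0.18153739 0.32409327] [ 0.19950032 -1.26887088 -0.02511658] 0.0
top 8696 10449 n [-0.003 -0.004  1.   ] ext [ 0.5269 -0.1472  0.2473] [0.6853 0.0125 0.2576] mid [ 0.6061 -0.0673  0.2525]
scene 3513 4244 n [-0.023 -0.017  1.   ] ext [ 0.5243 -0.147   0.245 ] [ 0.6658 -0.0055  0.2571] mid [ 0.5951 -0.0762  0.2511]
top pan 1111 [ 0.5985 -0.0621  0.1232] [0.21  0.226 0.01 ]
top tin 2271 [ 0.5857 -0.3047  0.135 ] [0.262 0.125 0.01 ]Traceback (most recent call last):
  File "<stdin>", line 5, in <module>
    return umr_minimum(a, axis, None, out, keepdims, initial, where)
ValueError: zero-size array to reduction operation minimum which has no identity
```

```bash
python3 - <<'E'
from m import *
I=[dict(np.load('/tmp/%s.npz'%n))['frame'] for n in('top','scene')]
cv2.imwrite('pics/c6.png',np.hstack([cv2.resize(i,(400,300)) for i in I]))
E
```

```text
(no output)
```

View pics/c6.png

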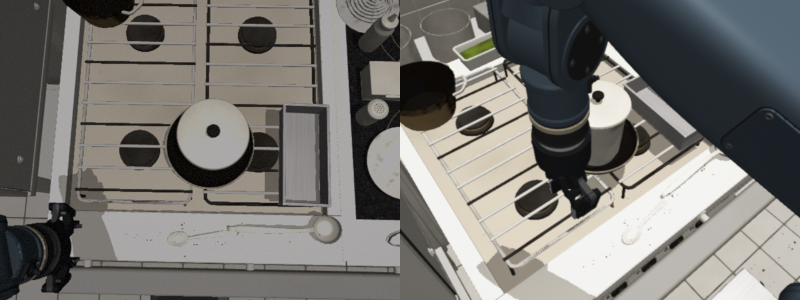

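The top view shows the lid level and covering the mouth, its knob at (213,131). It is centred within about 2 mm of the pail, the pan and tin haven't moved, and the arm is clear. Handing in.

```bash
python3 -c "
from workcell import close_job
print(close_job())"
```

```text
the job is handed in; nothing more can be done
None
```

The water bath is set up and handed in at about 35 s: trivet flat in the pan, pail level on it about 3 mm off the pan's centre, mouth covered by the level lid, pan and tin left in place (the pail tilted about 4° while carried by its rim).

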